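Turn the board preheater up four clicks and start it

TASK

The board is already lying on the preheater, which is hot: push the bar of the heat dial (the larger of its two dials) round with a fingertip, clockwise as seen from above, exactly four clicks up from where it stands. Then press the start button right down and let it come back up, and take the hand away. Do not pinch or lean hard on the dial, leave the timer (the smaller dial), the board and the other things on the bench as they are, and do not touch the hot plate.

Things in the scene. Friction and masses are not known exactly. Their poses are not given: they have to be found in the camera images.
- preheater: Board preheater, fixed: low white case 260 deep (x) x 250 wide (y) mm. Origin on the bench under its centre; x points to the back, z up. Its front is a level grey control deck 55 mm above the bench, 124 mm deep; in this frame the heat dial's axis is at x -70, y 62, the timer's at x -70, y -25, the start button at x -70, y -92 mm. Behind x = -6 mm the heater stands 12 to 18 mm above the deck.
- hot_plate: The dark heater plate on the rear of the preheater, 122 x 222 x 6 mm, top 73 mm above the bench; origin at the centre of its underside. Hot: not to be touched.
- heat_dial: Heat dial: black knob on an upright axis. Origin on the axis at deck level; x runs along its bar to the pointer end and turns with it, z up. Round skirt 50 mm across, top 7 mm above the deck; on it a bar 46 mm long (23 each side of the axis), 11 thick, from 7 to 28 mm above the deck; round hub 31 mm across, top 11 mm above the deck. Clicks are 30 degrees (0.524 rad) apart.
- heat_pointer (a point): Top of the heat dial's pointer end (white line), 23 mm from the axis, 28 mm above the deck. Eight click positions, clockwise = hotter; at the start one of the lowest four; stops just past the first and last. A spring detent holds each: the push rises to 0.06 N m (3 N near the bar end), half-way it springs on by itself, away from the finger, into the next position and stays.
- timer_dial: Timer dial, the smaller black pointer knob, of the same shape: skirt 30 mm in diameter, bar 28 x 8 mm, top 22 mm above the deck; origin on its axis at deck level, x axis to its pointer. To be left alone.
- timer_pointer (a point): Point on the timer dial: top of the pointer end of its bar, 14 mm from the axis.
- start_button_top (a point): Centre of the top of the start button, a round grey push button 22 mm in diameter in a black collar 38 mm in diameter and 12 mm high; the top stands 21 mm above the deck (9 mm above the collar).
- start_button (a joint): Travel of the start button: 0 up, 0.005 m right down; 4 N press it right down, and it springs back.
- board: Green circuit board lying on the hot plate, 90 x 130 mm, 3 mm thick, parts up to 14 mm high on it; origin at the centre of its underside. To be left alone.
- tweezers: Bystander: steel tweezers lying flat, 125 mm long; origin at the centre of its underside.
- solder_reel: Bystander: reel of solder wire standing on its flange, 54 mm diameter, 38 mm high; origin at the centre of its underside.
- flux_bottle: Bystander: white dropper bottle with a spout, 38 mm diameter, 92 mm high; origin at the centre of its underside.
- brush: Bystander: hand brush with a blue handle, bristles down, 130 x 26 mm, 53 mm high; origin at the centre of its underside.
- screwdriver: Bystander: screwdriver lying flat, 170 mm long, 26 mm thick at the handle; origin at the centre of its underside.
- parts_tray: Bystander: grey two-compartment parts tray, 90 x 130 mm, 22 mm high; origin at the centre of its underside.
- spare_board: Bystander: second green circuit board lying on the bench, 75 x 100 mm, parts up to 14 mm high; origin at the centre of its underside.

How it is judged:
On the way, in this order (a step that is already met when the one before it is completed fails the run):
1. the heat dial rests exactly four clicks up from where it stood (distance of heat_pointer from where it was at the start of the episode between 0.038 and 0.0415 m and angular speed of heat_dial below 0.2 rad/s), for 0.2 s.
2. the start button is pressed down (value of joint start_button above 0.004 m), for 0.05 s.
At the end, for the whole second after the job is handed in: the heat dial rests in the fourth click position above its start (120 degrees on, within about 8 degrees), the start button has been pressed at least 4 of its 5 mm after that and is up again, the timer's pointer is within 3 mm and the board within 4 mm of where it was (distance of heat_pointer from where it was at the start of the episode between 0.038 and 0.0415 m and angular speed of heat_dial below 0.1 rad/s and value of joint start_button below 0.001 m and distance of timer_pointer from where it was at the start of the episode below 0.003 m and distance of board from where it was at the start of the episode below 0.004 m); the robot touches nothing.
It fails at once if the start button pressed while the heat dial is not four clicks up (value of joint start_button above 0.0025 m and not (distance of heat_pointer from where it was at the start of the episode between 0.038 and 0.0415 m)).
It fails at once if the heat dial pinched or leaned on (over 25 N) (contact force between the fingers and heat_dial above 25 N).
It fails at once if the hot plate touched (contact force between any of the arm, the fingers and hot_plate above 0.2 N).
It fails at once if the timer turned (distance of timer_pointer from where it was at the start of the episode above 0.005 m).
It fails at once if the board or another thing on the bench shifted or lifted (distance of board from where it was at the start of the episode above 0.006 m or distance of any of tweezers, solder_reel, flux_bottle, brush, screwdriver, parts_tray, spare_board from where it was at the start of the episode above 0.015 m).
It also fails if it takes over 58 s, if anything falls off the work surface, if the arm or the gripper's body presses on something with over 40 N, if the wrist force passes 120 N, or if a joint passes its speed limit or range.

ROBOT

A 6-joint arm with a two-finger parallel gripper is mounted at the origin on the work surface. World frame = base frame: x ahead of the robot, y to its left, z up, the work surface at z = 0. Lengths are in m, angles in rad, forces in N, time in s.
With the tool pointing down it reaches from about 0.425 to 0.95 m from the base axis. Payload 3.5 kg.
Tool frame: the origin (TCP) lies on the centre line of the jaws, within the pads' length; the fingertips stand ahead of it and the grasp point (between the pads) lies 11 mm behind it (tips_ahead is the z of the fingertips in the tool frame, in m); z points along the fingers, y is the direction in which the jaws open and shut (so a half turn about z gives the same grasp; the last joint's range is limited). The gripper opens to 85 mm and grips with 20 to 120 N. Pads are 22 mm wide; open, the fingers measure 114 mm over their backs; the gripper's body (76 mm by 85 mm) begins 54 mm behind the grasp point. The pads swing forward as they close: fully open they stand 13 mm farther back than shut.
Start: joints at [1.131, 0.286, 1.577, -0, 1.279, -0.15], TCP at [0.193, 0.647, 0.239] pointing down, gripper open.
Joint ranges: [-2.77, 2.77], [-0.9, 2.22], [0.21, 2.48], [-1.53, 4.67], [0.24, 2.81], [-2.84, 2.84]. Speed limits (rad/s): [2.79, 2.79, 3.14, 3.14, 3.14, 3.14].

INTERFACE

Orientations are given as a unit quaternion [x, y, z, w].
In Python, from plant import * gives the robot as it stands. The module is installed in compiled form; this text tells all that it offers.
- The arm moves only by the tool move_arm, never from a script. Its arguments are lists of equal length, an entry for each row: "linear": the shift along the world's x, y, z in m, a list of three; "twist": the turn, a rotation vector about the world's x, y, z in degrees, a list of three. A call has 1 to 20 rows; each row shifts and turns the pose as measured when the row begins; what a row does not reach is not made up. A row lasts 1/12 s, in which the tool goes at most 41.7 mm and 7.16 degrees, less where a joint would pass 70% of its speed; a pose out of reach is approached as far as the arm can. A call is refused whole if a number of a shift passes 0.0417 or a number of a turn 7.16, either way. A call with a gripper value outside its range is refused whole. "grip" is the opening, from 0 (shut) to 1 (fully open), set as the call begins (left out, the last holds). The fingers move at their own pace and stop on an object; "force" is the grip in N (left out, the last holds). Time passes only in rows, so rows that do not move let the fingers close. It gives the time, the measured TCP pose, the force and the opening at its end, in the units of the state.
- get_state(): the state, without advancing time (a new reading comes with each control period).
- read_camera(name): name is "scene" or "top" or "wrist"; returns a dict with "img" (480x640x3 uint8, blue, green, red), "depth" (480x640 float32, m along the optical axis (not along the pixel's ray), 0 where there is no reading), "fx", "fy", "cx", "cy" (pixels), "rvec" (rotation vector, rad) and "tvec" (3), from world to camera coordinates, as OpenCV has them. Camera axes: x right, y down, z forward; pixel columns grow to the right and rows downward; lengths in m; the calibration is good to about 2 mm. The wrist camera is an equidistant fisheye: a pixel r from the principal point sees the ray r / f radians off the axis. A picture is of the moment at which its call begins.
- sign_off(): hands the job in, once; it reports no verdict.
The state is a dict: "time": time; "qpos": joint angles; "dq": joint speeds; "joint_efforts": joint torques, N m; "eef_pos": TCP position; "tcp_rot": TCP orientation; "contact_force": force on the tool from outside, world axes, zero at the start; "wrist_torque": the same for the moment, N m; "opening": opening from 0.0 (shut) to 1.0 (fully open).
Only numpy, scipy, OpenCV 4.12 (cv2) and the standard library are available. Lean on these libraries where they do the work, as an engineer would, in place of code of your own. Each camera call takes 0.05 s, during which the arm holds its last target.

## Working session

There is one attempt and no reset: what is moved stays moved. The work goes in short steps, Python scripts to look and compute and a tool call to move; the robot and the scene stay as the last step left them, time stands still between calls to the robot, and variables do not carry over. Pictures are saved under pics/ and viewed, and the job is handed in when it is done.

Besides the shell and the picture viewer there is one more tool, called after "Emit:" as name(argument=value, ...) on one line, values as JSON. move_arm: Moves the arm, as the interface text tells. Its arguments: {"type":"object","properties":{"linear":{"type":"array","items":{"type":"array","items":{"type":"number"}}},"twist":{"type":"array","items":{"type":"array","items":{"type":"number"}}},"grip":{"type":"number"},"force":{"type":"number"}},"required":["linear","twist"]}

```bash
mkdir -p pics
cat > h.py <<'E'
from plant import *
import numpy as np, cv2
E
python3 - <<'E'
from h import *
s=get_state(); print({k:np.round(v,4) if not isinstance(v,dict) else v for k,v in s.items()})
for n in ["top","scene"]:
    c=read_camera(n); cv2.imwrite(f"pics/{n}0.png",c["img"]); np.savez(f"{n}0.npz",**c)
    print(n,c["fx"],c["cx"],c["cy"],c["rvec"],c["tvec"])
E
```

```text
{'time': np.float64(0.0), 'qpos': array([ 1.131 ,  0.2872,  1.5782,  0.    ,  1.2786, -0.15  ]), 'dq': array([-0.0005, -0.0003, -0.0014, -0.0007,  0.0003, -0.0002]), 'joint_efforts': array([-1.40000e-03, -4.05997e+01, -2.92617e+01, -2.00000e-04,
        6.00000e-03,  0.00000e+00]), 'eef_pos': array([0.1926, 0.6463, 0.2379]), 'tcp_rot': array([ 1.444e-01,  9.895e-01, -1.100e-03, -3.000e-04]), 'contact_force': array([ 0.151 , -0.4931, -0.1587]), 'wrist_torque': array([-0.0126, -0.0132, -0.0253]), 'opening': np.float64(0.998)}
top 500.21640513521135 311.5556502563463 234.07580995608834 [ 2.17783451 -2.11913225  0.15329995] [0.04587539 0.55473349 1.10721214]
scene 443.95812965804936 322.5204670547845 233.87998581756554 [ 2.2301862   1.10853278 -0.3752934 ] [-0.38607888 -0.25414766  1.29641203]
```

```bash
ls .
```

```text
h.py
pics
scene0.npz
top0.npz
```

View pics/top0.png

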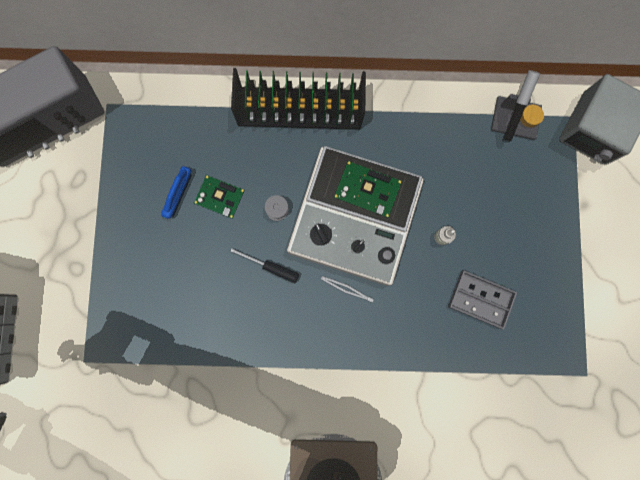

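View pics/scene0.png

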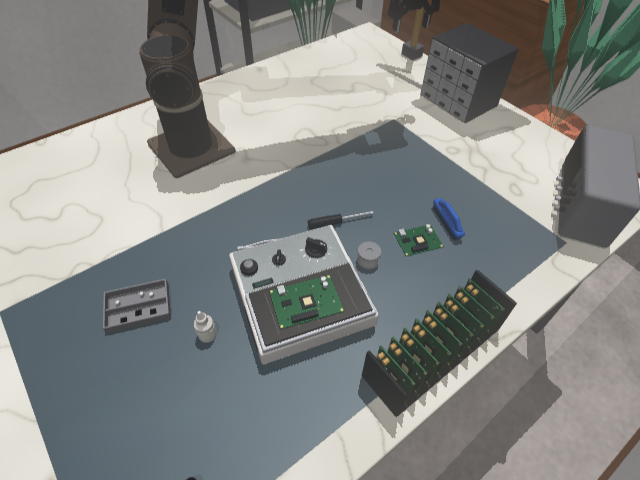

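```bash
cat >> h.py <<'E'
def cam(n,c=None):
    c=c or read_camera(n); R,_=cv2.Rodrigues(np.array(c["rvec"],float)); return c,R,np.array(c["tvec"],float).ravel()
def ray(c,R,t,u,v,z,fish=False):
    a=np.array([(u-c["cx"])/c["fx"],(v-c["cy"])/c["fy"]])
    if fish:
        r=np.hypot(*a); d=np.array([*(a/r*np.sin(r)),np.cos(r)]) if r>1e-9 else np.array([0,0,1.])
    else: d=np.array([*a,1.])
    o=-R.T@t; w=R.T@d; return o+w*(z-o[2])/w[2]
def load(n):
    z=np.load(n+".npz"); return {k:(z[k] if z[k].ndim else float(z[k])) for k in z}
E
python3 - <<'E'
from h import *
c,R,t=cam("top",load("top0"))
im=c["img"]
cr=im[140:295,280:430]; cv2.imwrite("pics/topz.png",cv2.resize(cr,None,fx=5,fy=5,interpolation=cv2.INTER_CUBIC)[:, :])
s=load("scene0")["img"][225:365,225:385]; cv2.imwrite("pics/scz.png",cv2.resize(s,None,fx=5,fy=5,interpolation=cv2.INTER_CUBIC)[:600])
g=cv2.resize(im[210:275,295:405],None,fx=7,fy=7,interpolation=cv2.INTER_CUBIC); cv2.imwrite("pics/topzz.png",g)
# outline of case: white mask
m=(im.min(2)>110).astype(np.uint8); m[:140]=0;m[290:]=0;m[:,:280]=0;m[:,430:]=0
m=cv2.morphologyEx(m,cv2.MORPH_OPEN,np.ones((2,2)))
cs,_=cv2.findContours(m,0,1); k=max(cs,key=cv2.contourArea); print(cv2.contourArea(k),cv2.minAreaRect(k))
E
```

```text
6827.5 ((356.8207702636719, 215.62265014648438), (110.74786376953125, 113.37657165527344), 17.744670867919922)
```

View pics/topzz.png

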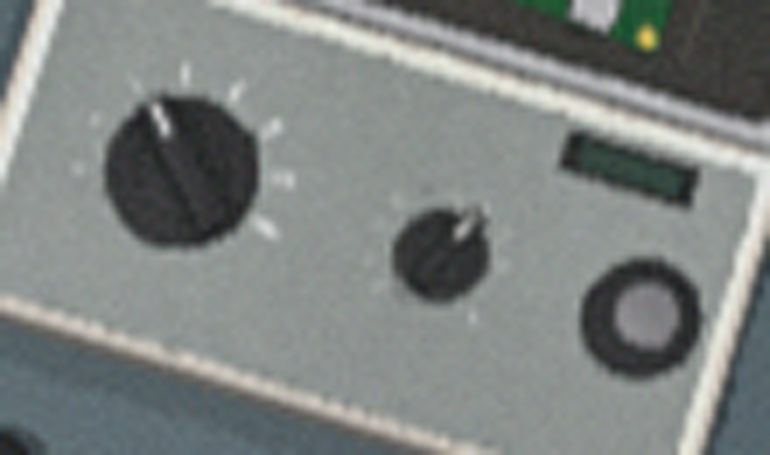

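View pics/scz.png

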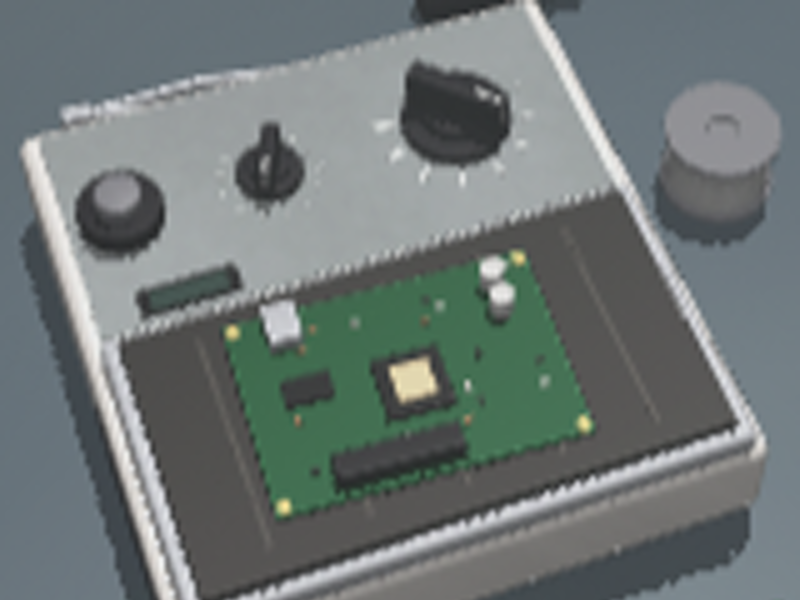

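Run:
```python
from h import *
c,R,t=cam("top",load("top0")); im=c["img"]
def P(x,y,z): return ray(c,R,t,295+(x+.5)/7-.5,210+(y+.5)/7-.5,z)
# dark blobs centroids
g=im[210:275,295:405]; G=cv2.resize(g,None,fx=7,fy=7,interpolation=cv2.INTER_CUBIC)
m=(G.max(2)<85).astype(np.uint8)
m=cv2.morphologyEx(m,cv2.MORPH_CLOSE,np.ones((15,15)))
cs,_=cv2.findContours(m,0,1)
for k in cs:
    if cv2.contourArea(k)>3000: print(cv2.minEnclosingCircle(k),cv2.contourArea(k),cv2.boundingRect(k))
H=P(181,171,.062);T=P(441,258,.060);B=P(641,318,.067)
ys=np.array([62,-25,-92.])/1000
print(H,T,B)
e=(H-B)[:2]; print(np.linalg.norm(e),.154, np.linalg.norm((H-T)[:2]),.087)
th=np.arctan2(e[1],e[0])-np.pi/2; print("yaw",np.degrees(th))
ex=np.array([np.cos(th),np.sin(th)]);ey=np.array([-ex[1],ex[0]])
pts=np.array([H[:2],T[:2],B[:2]])
o=(pts-np.outer(ys,ey)+.07*ex).mean(0); print("origin",o)
for y in ys: print(o-.07*ex+y*ey)
# ticks angles vs preheater x, pointer
for q in [(80,168),(97,119),(137,85),(185,70),(237,92),(275,125),(287,180),(265,228)]:
    p=P(*q,.055)[:2]-H[:2]; print(np.degrees(np.arctan2(p[1],p[0])), np.linalg.norm(p))
a=P(156,106,.083);b=P(205,222,.083)
d=(P(156,106,.083)-H)[:2]; d2=(a-b)[:2];print("pointer",np.degrees(np.arctan2(d[1],d[0])),np.linalg.norm(d),np.degrees(np.arctan2(d2[1],d2[0])))
print(P(155,130,.083)-H, a,b)
dep=c["depth"]
for u,v in [(320,233),(321,234),(358,246),(386,255),(340,250),(318,226)]:
    X=R.T@(np.array([(u-c["cx"])/c["fx"],(v-c["cy"])/c["fy"],1])*dep[v,u]-t); print(u,v,X)
```

```text
((641.5823974609375, 318.70880126953125), 61.066070556640625) 10728.0 (582, 260, 119, 118)
((441.9873352050781, 251.5955810546875), 49.768680572509766) 6286.5 (394, 210, 94, 91)
((629.5, 169.5), 69.15572357177734) 4978.0 (561, 132, 137, 75)
((182.9286651611328, 171.6160888671875), 78.19820404052734) 17650.0 (106, 96, 152, 151)
((576.0, 59.0), 201.8168487548828) 22867.0 (383, 0, 387, 121)
[0.55074718 0.04107963 0.062     ] [ 0.5251833  -0.04291326  0.06      ] [ 0.50690869 -0.10605734  0.067     ]
0.15352883148155178 0.154 0.08779702390549707 0.087
yaw -16.591075595834212
origin [ 0.59993364 -0.03838133]
[0.55055137 0.04102517]
[ 0.52570946 -0.04235277]
[ 0.50657834 -0.10656336]
88.09663568074319 0.03252110110404677
57.884255390214705 0.03242671214317909
27.280965336641017 0.03233899819720327
-1.0125492152539979 0.03410432895578629
-32.79791445049498 0.03252372826825276
-60.779405288767215 0.03454422965221424
-91.65022511509828 0.03440903550746493
-121.29756417725717 0.03233188128851714
pointer 26.58823953063578 0.019566363754059228 24.12567512145907
[0.00982731 0.00887637 0.021     ] [0.56824432 0.04983706 0.083     ] [0.53177677 0.03350472 0.083     ]
320 233 [0.54982436 0.0424524  0.08384154]
321 234 [0.5478046  0.04017798 0.08283742]
358 246 [ 0.52433392 -0.04243354  0.07528756]
386 255 [ 0.5057233  -0.10404313  0.07832285]
340 250 [ 0.51609556 -0.00369427  0.05959221]
318 226 [0.56504716 0.04726951 0.08546469]
```

Run:
```python
import plant
print([ (k,getattr(plant,k)) for k in dir(plant) if not k.startswith('_')])
from h import *
c=read_camera("wrist"); cv2.imwrite("pics/w0.png",c["img"]); print(c["fx"],c["cx"],c["cy"],c["rvec"],c["tvec"]); R,_=cv2.Rodrigues(c["rvec"]);print(-R.T@c["tvec"].ravel(),R)
```

```text
[('Unreachable', <class 'plant.Unreachable'>), ('get_state', <function make.<locals>.<lambda> at 0x7f48feaf4680>), ('read_camera', <function make.<locals>.drawn_camera at 0x7f48feaf4180>), ('sign_off', <function connect.<locals>.done at 0x7f48fea677e0>), ('tips_ahead', 0.008)]
371.64829954431775 324.36743237011837 246.00483744758264 [-2.33251639 -1.73923779 -0.24009225] [-0.67326402 -0.0342451   0.37829777]
[0.12507398 0.66581301 0.37231158] [[ 0.28554716  0.95836356 -0.00145421]
 [ 0.92212689 -0.27433639  0.27280312]
 [ 0.26104562 -0.07923913 -0.96206878]]
```

View pics/w0.png

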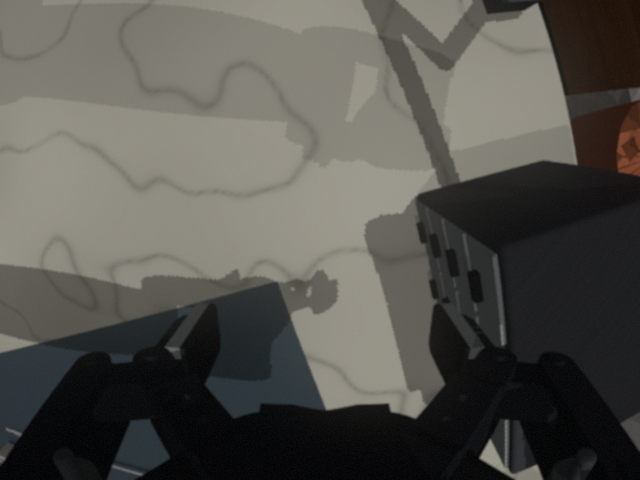

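Emit:
move_arm(linear=[[0.02, -0.0318, 0], [0.02, -0.0318, 0], [0.02, -0.0318, 0], [0.02, -0.0318, 0], [0.02, -0.0318, 0], [0.02, -0.0318, 0], [0.02, -0.0318, 0], [0.02, -0.0318, 0], [0.02, -0.0318, 0], [0.02, -0.0318, 0], [0.02, -0.0318, 0], [0.02, -0.0318, 0], [0.02, -0.0318, 0], [0.02, -0.0318, 0], [0.02, -0.0318, 0], [0.02, -0.0318, 0], [0.02, -0.0318, 0], [0, 0, 0]], twist=[[0, 0, -3], [0, 0, -3], [0, 0, -3], [0, 0, -3], [0, 0, -3], [0, 0, -3], [0, 0, -3], [0, 0, -3], [0, 0, -3], [0, 0, -3], [0, 0, -3], [0, 0, -3], [0, 0, -3], [0, 0, -3], [0, 0, -3], [0, 0, 0], [0, 0, 0], [0, 0, 0]], grip=0, force=20)

```text
time: 1.65
eef_pos: [0.5369, 0.0773, 0.2317]
tcp_rot: [0.526, 0.85, -0.002, -0.002]
contact_force: [-0.6, -0.3, -1.4]
opening: 0.001
```

```bash
cat >> h.py <<'E'
def st():
    s=get_state(); q=np.array(s["tcp_rot"]); from scipy.spatial.transform import Rotation as Ro
    M=Ro.from_quat(q).as_matrix(); print("t",round(s["time"],2),"pos",np.round(s["eef_pos"],4),"hd",round(np.degrees(np.arctan2(M[1,0],M[0,0])),1),"zax",np.round(M[:,2],3),"F",np.round(s["contact_force"],1),"Tq",np.round(s["wrist_torque"],2))
E
python3 - <<'E'
from h import *
c=read_camera("wrist"); cv2.imwrite("pics/w1.png",c["img"]); np.savez("w1.npz",**c); st()
c=read_camera("scene"); cv2.imwrite("pics/s1.png",c["img"][100:400,150:550].repeat(2,0).repeat(2,1))
E
```

```text
t 1.7 pos [0.5355 0.0794 0.2313] hd 116.6 zax [-0.008 -0.    -1.   ] F [0.2 0.6 0.6] Tq [ 0.   -0.01  0.03]
```

View pics/w1.png

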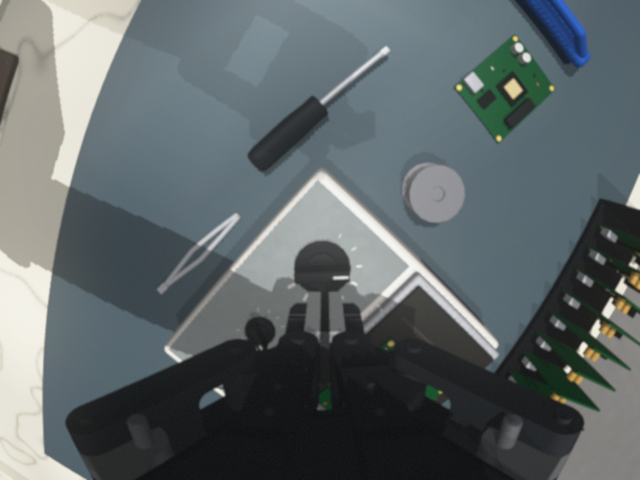

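View pics/s1.png

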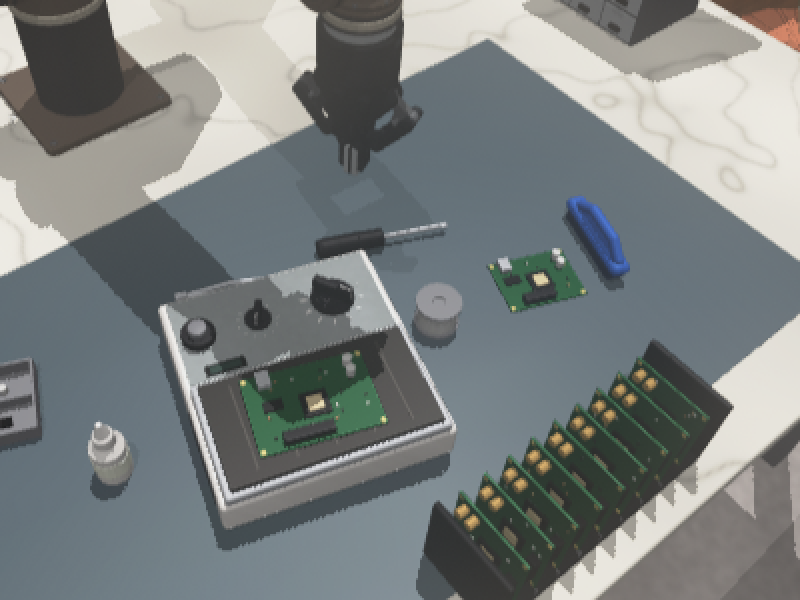

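Run:
```python
from h import *
c,R,t=cam("wrist",load("w1"))
z=c["img"][220:350,250:390]; cv2.imwrite("pics/w1z.png",cv2.resize(z,None,fx=5,fy=4.5,interpolation=cv2.INTER_CUBIC)[:600])
for q in [(333,277),(349,277)]: print(ray(c,R,t,*q,.083,True))
# bar ends
```

```text
[0.55779492 0.04644437 0.083     ]
[0.56944325 0.05225448 0.083     ]
```

View pics/w1z.png

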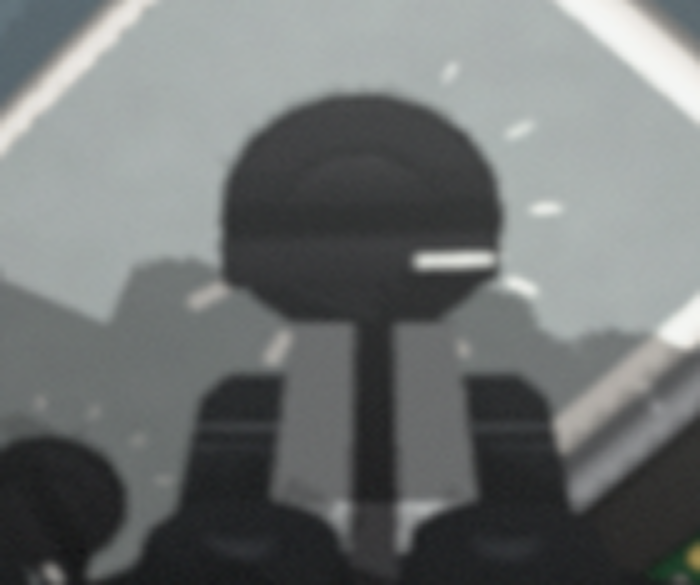

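Emit:
move_arm(linear=[[0.0095, -0.0035, -0.02], [0.009, -0.003, -0.025], [0, 0, -0.025], [0, 0, -0.025], [0, 0, -0.02], [0, 0, -0.01], [0, 0, 0], [0, 0, 0]], twist=[[0, 0, 1.4], [0, 0, 0], [0, 0, 0], [0, 0, 0], [0, 0, 0], [0, 0, 0], [0, 0, 0], [0, 0, 0]])

```text
time: 2.42
eef_pos: [0.5483, 0.0856, 0.1033]
tcp_rot: [0.509, 0.861, -0.0, -0.004]
contact_force: [0.0, -0.2, 0.6]
opening: -0.003
```

```bash
python3 -c "
from h import *
st()"
```

```text
t 2.42 pos [0.5483 0.0856 0.1033] hd 118.8 zax [-0.007  0.004 -1.   ] F [ 0.  -0.2  0.6] Tq [-0.01 -0.02  0.  ]
```

Emit:
move_arm(linear=[[0.003, -0.006, -0.008], [0.003, -0.006, -0.008], [0, 0, -0.006], [0, 0, 0]], twist=[[0, 0, 0], [0, 0, 0], [0, 0, 0], [0, 0, 0]])

```text
time: 2.75
eef_pos: [0.5572, 0.0739, 0.084]
tcp_rot: [0.508, 0.862, 0.002, -0.001]
contact_force: [0.3, -0.4, 0.0]
opening: 0.001
```

```bash
python3 -c "
from h import *
st()"
```

```text
t 2.75 pos [0.5572 0.0739 0.084 ] hd 119.0 zax [ 0.001  0.004 -1.   ] F [ 0.3 -0.4  0. ] Tq [-0.06 -0.    0.01]
```

Emit:
move_arm(linear=[[0, -0.003, -0.004], [0, -0.004, 0], [0, 0, 0]], twist=[[0, 0, -1], [0, 0, 0], [0, 0, 0]])

```text
time: 3.0
eef_pos: [0.5584, 0.0656, 0.0805]
tcp_rot: [0.516, 0.856, 0.002, 0.0]
contact_force: [1.0, -0.2, 0.6]
opening: 0.003
```

Run:
```python
from h import *
st()
c=read_camera("scene"); cv2.imwrite("pics/s2.png",cv2.resize(c["img"][180:290,230:390],None,fx=5,fy=5,interpolation=cv2.INTER_CUBIC))
c=read_camera("wrist"); cv2.imwrite("pics/w2.png",cv2.resize(c["img"][200:400,220:430],None,fx=3,fy=3,interpolation=cv2.INTER_CUBIC))
```

```text
t 3.0 pos [0.5584 0.0656 0.0805] hd 117.8 zax [ 0.003  0.003 -1.   ] F [ 1.  -0.2  0.6] Tq [-0.02 -0.01  0.02]
```

View pics/s2.png

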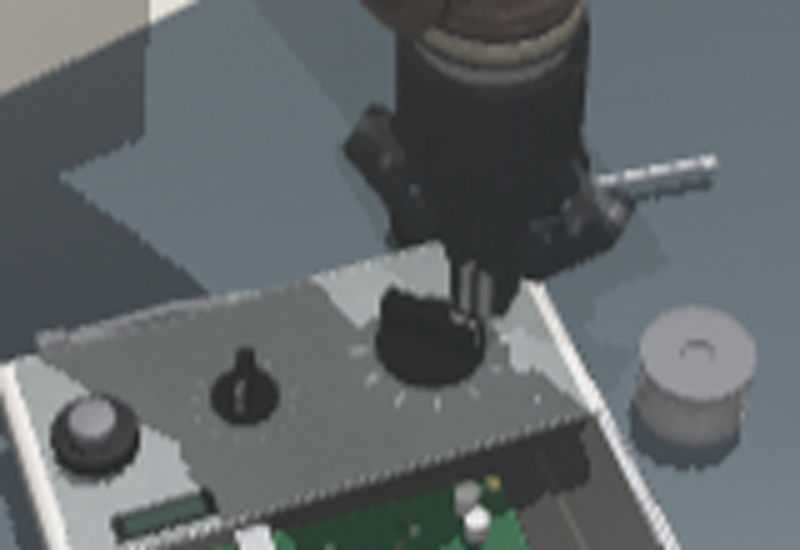

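View pics/w2.png

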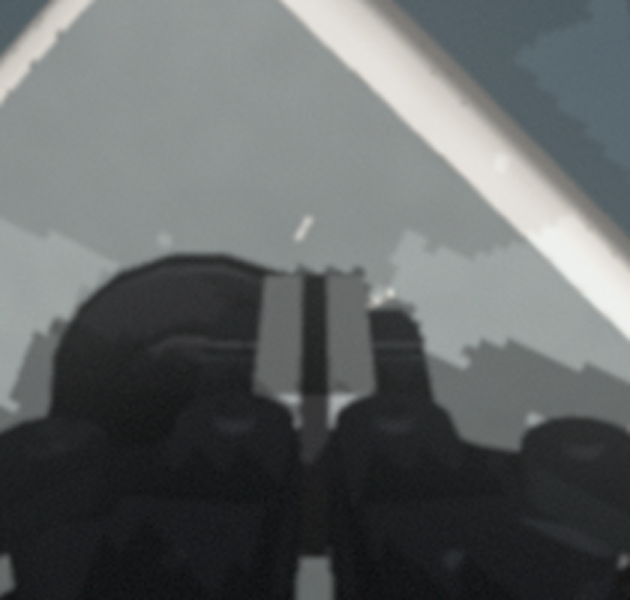

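Emit:
move_arm(linear=[[0.0018, -0.002, 0], [0.0018, -0.002, 0], [0.0016, -0.0013, 0], [0.0016, -0.0013, 0], [0.0016, -0.0013, 0], [0.0013, -0.0016, 0], [0.0013, -0.0016, 0], [0.0013, -0.0016, 0], [0, 0, 0]], twist=[[0, 0, -6], [0, 0, -6], [0, 0, -5], [0, 0, -5], [0, 0, -5], [0, 0, -5], [0, 0, -5], [0, 0, -5], [0, 0, 0]])

```text
time: 3.85
eef_pos: [0.5707, 0.059, 0.0814]
tcp_rot: [0.801, 0.599, 0.008, -0.001]
contact_force: [0.2, -0.1, -0.0]
opening: -0.0
```

```bash
cat >> h.py <<'E'
H=np.array([.5506,.0410])
def dial():
    st(); s=get_state(); from scipy.spatial.transform import Rotation as Ro
    r=np.array(s["eef_pos"])[:2]-H; M=Ro.from_quat(s["tcp_rot"]).as_matrix(); h=np.arctan2(M[1,0],M[0,0])
    a=h-np.pi/2; u=np.array([np.cos(a),np.sin(a)]); n=np.array([-u[1],u[0]])
    print("rel mm",np.round(r*1e3,1),"alpha",round(np.degrees(np.arctan2(r[1],r[0])),1),"phi(heading)",round(np.degrees(a),1),"along",round(r@u*1e3,1),"normal",round(r@n*1e3,1))
E
python3 - <<'E'
from h import *
dial()
c=read_camera("scene"); cv2.imwrite("pics/s3.png",cv2.resize(c["img"][180:290,230:390],None,fx=5,fy=5,interpolation=cv2.INTER_CUBIC))
E
```

```text
t 3.85 pos [0.5707 0.059  0.0814] hd 73.6 zax [ 0.011  0.012 -1.   ] F [ 0.2 -0.1 -0. ] Tq [-0.  0. -0.]
rel mm [20.1 18. ] alpha 41.8 phi(heading) -16.4 along 14.2 normal 22.9
```

View pics/s3.png

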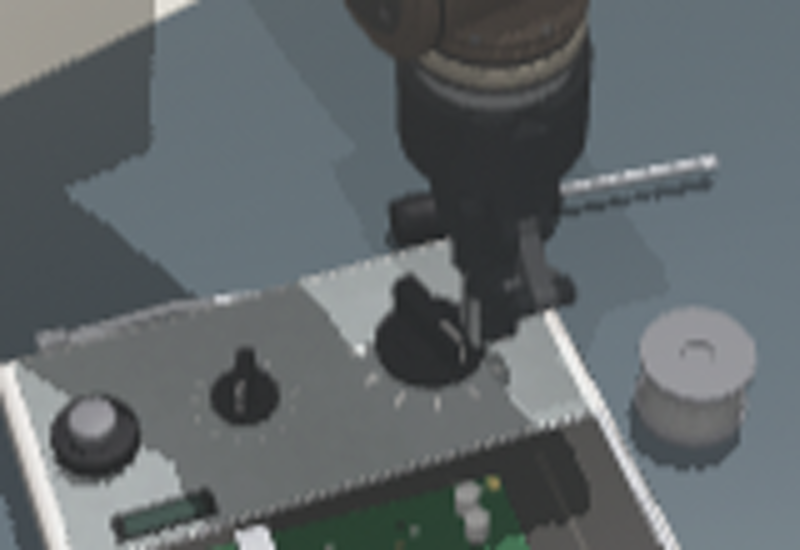

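Emit:
move_arm(linear=[[0.001, -0.0021, 0], [0.001, -0.0021, 0], [0.0006, -0.0021, 0], [0.0005, -0.0021, 0], [0.0004, -0.0021, -0.001], [0.0002, -0.0021, -0.0005], [0.0002, -0.0021, 0], [0, 0, 0]], twist=[[0, 0, -3], [0, 0, -3], [0, 0, -3], [0, 0, -3], [0, 0, -3], [0, 0, -3], [0, 0, -2], [0, 0, 0]])

```text
time: 4.57
eef_pos: [0.5748, 0.0487, 0.081]
tcp_rot: [0.891, 0.453, 0.012, -0.003]
contact_force: [-0.9, 0.3, 0.4]
opening: -0.0
```

Run:
```python
from h import *
dial()
c=read_camera("scene"); cv2.imwrite("pics/s4.png",cv2.resize(c["img"][180:290,230:390],None,fx=5,fy=5,interpolation=cv2.INTER_CUBIC))
```

```text
t 4.57 pos [0.5748 0.0487 0.081 ] hd 53.9 zax [ 0.018  0.015 -1.   ] F [-0.9  0.3  0.4] Tq [-0.01 -0.02  0.04]
rel mm [24.2  7.7] alpha 17.6 phi(heading) -36.1 along 15.0 normal 20.4
```

View pics/s4.png

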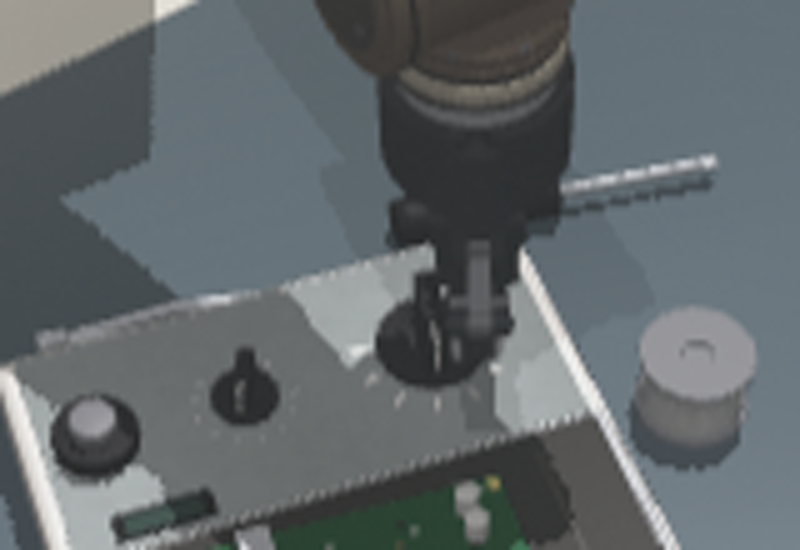

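Emit:
move_arm(linear=[[0.0002, -0.002, 0], [0.0001, -0.002, 0], [0, -0.002, 0], [-0.0001, -0.002, 0], [-0.0003, -0.002, -0.0005], [-0.0005, -0.002, -0.0005], [-0.0005, -0.002, 0], [-0.0005, -0.002, 0], [0, 0, 0]], twist=[[0, 0, -3], [0, 0, -3], [0, 0, -3], [0, 0, -3], [0, 0, -3], [0, 0, -3], [0, 0, -3], [0, 0, -3], [0, 0, 0]])

```text
time: 5.37
eef_pos: [0.5747, 0.0369, 0.0813]
tcp_rot: [0.966, 0.259, 0.017, -0.002]
contact_force: [0.1, -0.1, -0.6]
opening: 0.002
```

Run:
```python
from h import *
dial()
c=read_camera("scene"); cv2.imwrite("pics/s5.png",cv2.resize(c["img"][180:290,230:390],None,fx=5,fy=5,interpolation=cv2.INTER_CUBIC))
```

```text
t 5.37 pos [0.5747 0.0369 0.0813] hd 30.0 zax [ 0.031  0.012 -0.999] F [ 0.1 -0.1 -0.6] Tq [-0.03 -0.01  0.02]
rel mm [24.1 -4.1] alpha -9.6 phi(heading) -60.0 along 15.6 normal 18.9
```

View pics/s5.png

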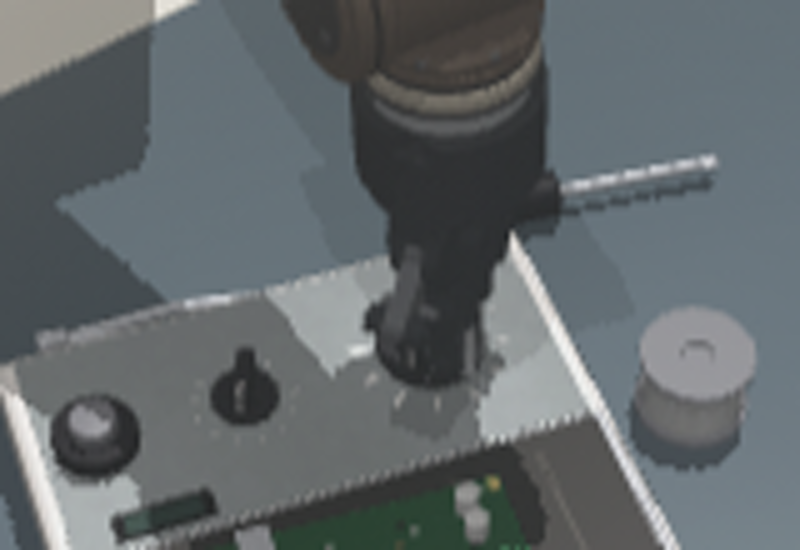

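Run:
```python
from h import *
c=read_camera("top"); a=cv2.resize(c["img"][200:280,290:400],(400,291),interpolation=cv2.INTER_CUBIC)
c=read_camera("wrist"); b=cv2.resize(c["img"][200:400,220:430],(400,381),interpolation=cv2.INTER_CUBIC)
o=np.zeros((381,800,3),np.uint8);o[:291,:400]=a;o[:,400:]=b; cv2.imwrite("pics/x5.png",o)
```

```text
(no output)
```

View pics/x5.png

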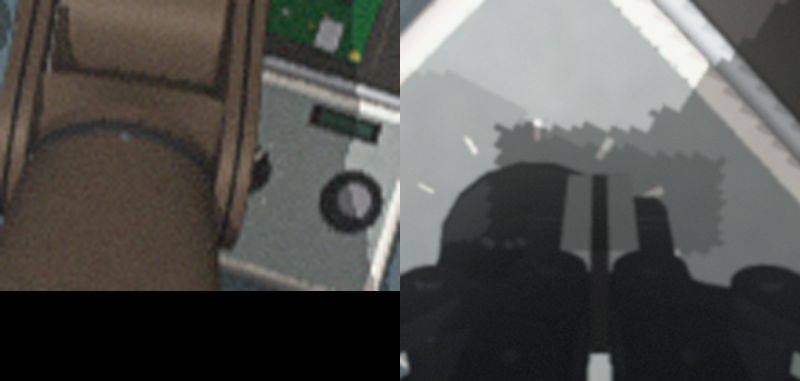

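Emit:
move_arm(linear=[[-0.0004, -0.0018, 0], [-0.0006, -0.0017, 0], [-0.0008, -0.0016, 0], [-0.0009, -0.0015, 0], [-0.001, -0.0014, -0.0005], [-0.001, -0.0014, -0.0005], [-0.0011, -0.0012, 0], [-0.0011, -0.0012, 0], [0, 0, 0]], twist=[[-0.1, 0.2, -3], [-0.1, 0.2, -3], [-0.1, 0.2, -3], [-0.1, 0.2, -3], [-0.1, 0.2, -3], [-0.1, 0.2, -3], [-0.1, 0.2, -3], [0, 0.2, -3], [0, 0, 0]])

```text
time: 6.27
eef_pos: [0.573, 0.0285, 0.0819]
tcp_rot: [0.999, 0.049, 0.01, 0.002]
contact_force: [1.2, 0.5, -1.2]
opening: 0.001
```

Run:
```python
from h import *
dial()
c=read_camera("scene"); cv2.imwrite("pics/s6.png",cv2.resize(c["img"][180:290,230:390],None,fx=5,fy=5,interpolation=cv2.INTER_CUBIC))
```

```text
t 6.27 pos [0.573  0.0285 0.0819] hd 5.7 zax [ 0.019 -0.003 -1.   ] F [ 1.2  0.5 -1.2] Tq [ 0.08 -0.17  0.03]
rel mm [ 22.4 -12.5] alpha -29.2 phi(heading) -84.3 along 14.7 normal 21.1
```

View pics/s6.png

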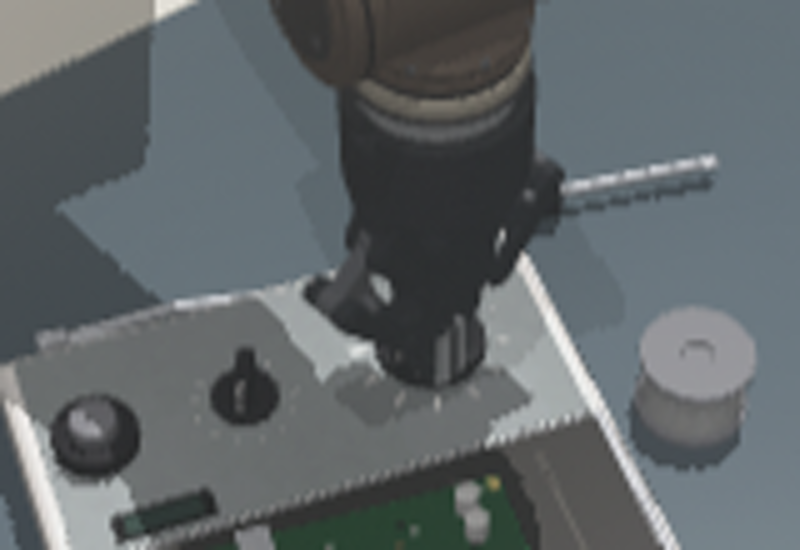

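Emit:
move_arm(linear=[[-0.0014, -0.0007, 0], [-0.0014, -0.0007, 0], [-0.0014, -0.0007, 0], [0, 0, 0]], twist=[[0, 0, 0], [0, 0, 0], [0, 0, 0], [0, 0, 0]])

```text
time: 6.65
eef_pos: [0.5687, 0.0265, 0.0822]
tcp_rot: [0.999, 0.053, 0.01, 0.002]
contact_force: [-0.3, 0.5, 0.2]
opening: -0.0
```

Run:
```python
from h import *
dial()
```

```text
t 6.65 pos [0.5687 0.0265 0.0822] hd 6.1 zax [ 0.02  -0.004 -1.   ] F [-0.3  0.5  0.2] Tq [-0.02 -0.07 -0.02]
rel mm [ 18.1 -14.5] alpha -38.8 phi(heading) -83.9 along 16.4 normal 16.5
```

Emit:
move_arm(linear=[[0.005, 0.001, 0], [0.005, 0.001, 0], [0, 0, 0.01], [0, 0, 0.02], [0, 0, 0.03], [-0.02, -0.01, 0.03], [-0.035, -0.02, 0.02], [-0.035, -0.02, 0], [-0.03, -0.03, 0], [0, -0.03, 0], [0, -0.03, 0], [0, 0, 0]], twist=[[0, 0, 0], [0, 0, 0], [0, 0, 0], [0, 0, 0], [0, 0, 0], [0, 0, 0], [0, 0, 0], [0, 0, 0], [0, 0, 0], [0, 0, 0], [0, 0, 0], [0, 0, 0]])

```text
time: 7.65
eef_pos: [0.4553, -0.1137, 0.2021]
tcp_rot: [0.998, 0.058, 0.01, 0.006]
contact_force: [-0.7, -0.3, 0.4]
opening: 0.004
```

Run:
```python
from h import *
st()
c=read_camera("top"); a=cv2.resize(c["img"][200:280,290:400],(400,291),interpolation=cv2.INTER_CUBIC)
c=read_camera("wrist"); np.savez("w7.npz",**c); b=cv2.resize(c["img"],(400,300),interpolation=cv2.INTER_AREA)
o=np.zeros((600,800,3),np.uint8);o[:291,:400]=a;o[300:,:400]=b
c=read_camera("scene"); np.savez("s7.npz",**c); o[:300,400:]=cv2.resize(c["img"][200:290,230:350],(400,300),interpolation=cv2.INTER_CUBIC)
cv2.imwrite("pics/x7.png",o)
```

```text
t 7.65 pos [ 0.4553 -0.1137  0.2021] hd 6.7 zax [ 0.02 -0.01 -1.  ] F [-0.7 -0.3  0.4] Tq [ 0.02  0.02 -0.02]
```

View pics/x7.png

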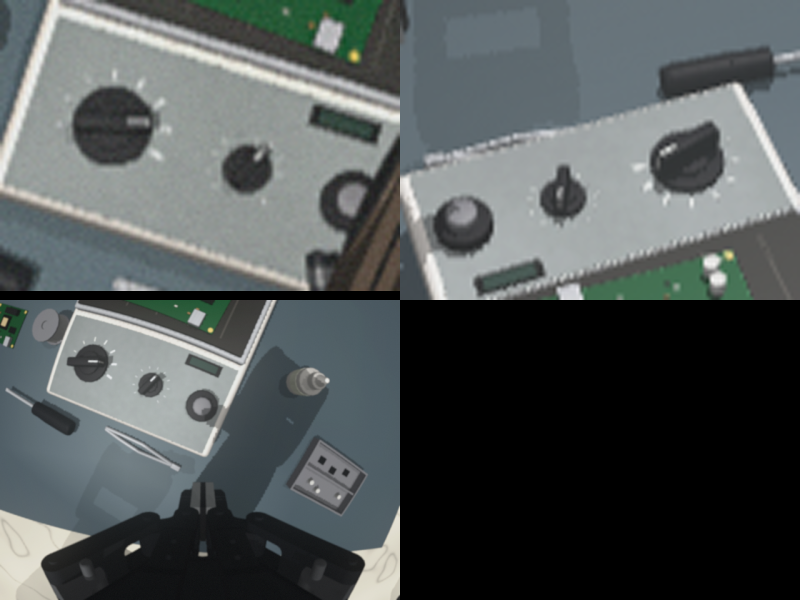

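Run:
```python
from h import *
for n,box in [("top",(210,270,300,345)),("wrist",(480-480+300+40,0,0,0))]:
    if n=="wrist": break
    c,R,t=cam(n); g=c["img"]; v0,v1,u0,u1=box
    m=np.zeros(g.shape[:2],np.uint8); yy,xx=np.mgrid[:480,:640]
    # white within 11 px of dial centre
    m[((xx-321)**2+(yy-234)**2<10.5**2)&(g.min(2)>90)]=1
    ys,xs=np.nonzero(m); w=g[ys,xs].min(1).astype(float); u,v=(xs*w).sum()/w.sum(),(ys*w).sum()/w.sum()
    p=ray(c,R,t,u,v,.083)[:2]-H; print(n,u,v,p,np.degrees(np.arctan2(p[1],p[0])))
c,R,t=cam("wrist",load("w7"))
cv2.imwrite("pics/w7z.png",cv2.resize(c["img"][40:220,80:380],(800,480),interpolation=cv2.INTER_CUBIC))
```

```text
top 327.547263681592 232.7462686567164 [ 0.00036952 -0.01517861] -88.60541149915811
```

View pics/w7z.png

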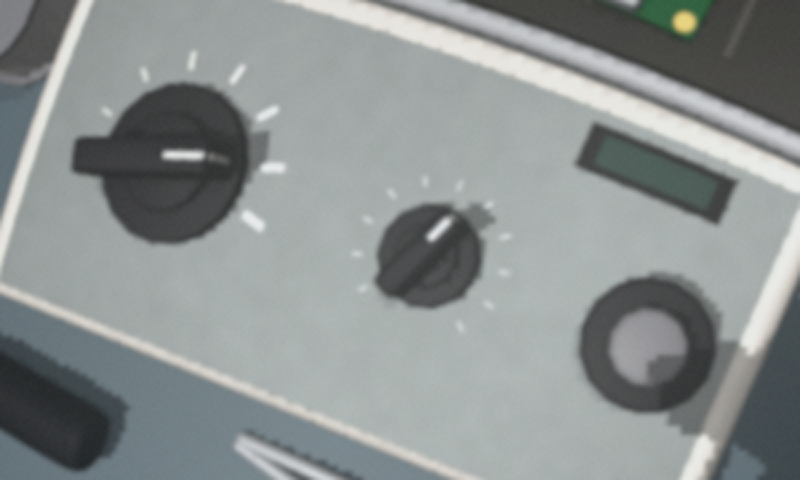

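Run:
```python
from h import *
c,R,t=cam("wrist",load("w7"))
print(ray(c,R,t,80+648/800*300,40+347/480*180,.076,True))
c,R,t=cam("top",load("top0"));print(ray(c,R,t,295+645.5/7-.5,210+314.5/7-.5,.076))
```

```text
[ 0.50655667 -0.10670994  0.076     ]
[ 0.5072737  -0.10595903  0.076     ]
```

Emit:
move_arm(linear=[[0.02, 0.003, -0.02], [0.02, 0.003, -0.02], [0.01, 0, -0.015], [0, 0, -0.015], [0, 0, -0.01], [0, 0, 0], [0, 0, 0]], twist=[[0, 0.5, 0], [0, 0.5, 0], [0, 0, 0], [0, 0, 0], [0, 0, 0], [0, 0, 0], [0, 0, 0]])

```text
time: 8.43
eef_pos: [0.5102, -0.0946, 0.1186]
tcp_rot: [0.998, 0.067, 0.0, 0.003]
contact_force: [-0.6, 0.3, 0.1]
opening: 0.001
```

Run:
```python
from h import *
st()
```

```text
t 8.43 pos [ 0.5102 -0.0946  0.1186] hd 7.7 zax [ 0.001 -0.006 -1.   ] F [-0.6  0.3  0.1] Tq [-0.02  0.01 -0.  ]
```

Three measurements of the button agree: (0.507, -0.106). Move over it and lower.

Emit:
move_arm(linear=[[-0.003, -0.006, -0.006], [0, -0.006, -0.006], [0, 0, -0.006], [0, 0, -0.006], [0, 0, 0]], twist=[[0, 0, 0], [0, 0, 0], [0, 0, 0], [0, 0, 0], [0, 0, 0]])

```text
time: 8.85
eef_pos: [0.5078, -0.1078, 0.0955]
tcp_rot: [0.998, 0.067, 0.003, 0.004]
contact_force: [-1.3, -0.5, -0.3]
opening: -0.001
```

Run:
```python
from h import *
st()
c=read_camera("scene"); cv2.imwrite("pics/s8.png",cv2.resize(c["img"][180:290,220:380],None,fx=5,fy=5,interpolation=cv2.INTER_CUBIC))
```

```text
t 8.85 pos [ 0.5078 -0.1078  0.0955] hd 7.7 zax [ 0.006 -0.008 -1.   ] F [-1.3 -0.5 -0.3] Tq [ 0.03  0.   -0.04]
```

View pics/s8.png

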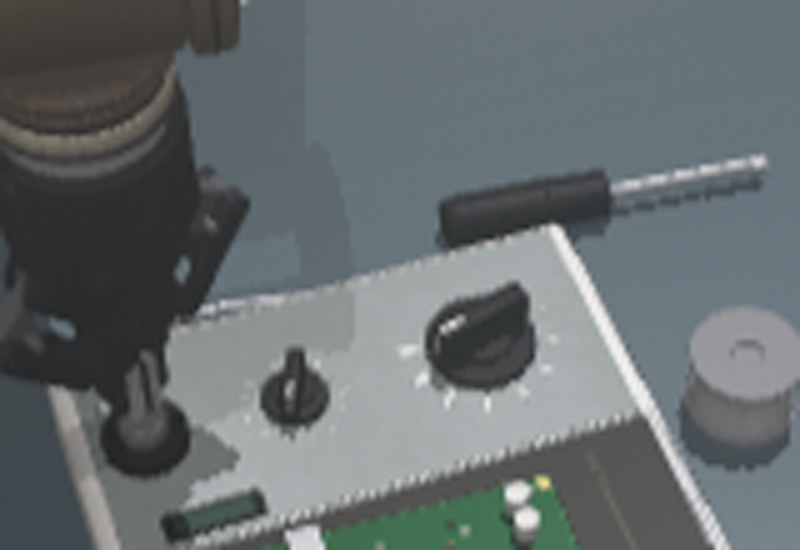

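Emit:
move_arm(linear=[[0, 0, -0.004], [0, 0, -0.004], [0, 0, -0.003], [0, 0, -0.002], [0, 0, -0.002]], twist=[[0, 0, 0], [0, 0, 0], [0, 0, 0], [0, 0, 0], [0, 0, 0]])

```text
time: 9.32
eef_pos: [0.509, -0.1085, 0.0812]
tcp_rot: [0.998, 0.067, 0.004, 0.005]
contact_force: [-1.6, 0.6, 3.2]
opening: 0.002
```

Emit:
move_arm(linear=[[0, 0, -0.002], [0, 0, -0.002], [0, 0, -0.002]], twist=[[0, 0, 0], [0, 0, 0], [0, 0, 0]])

```text
time: 9.57
eef_pos: [0.5091, -0.1086, 0.0788]
tcp_rot: [0.998, 0.068, 0.002, 0.005]
contact_force: [-7.1, 1.7, 16.4]
opening: 0.001
```

Emit:
move_arm(linear=[[0, 0, -0.001], [0, 0, 0], [0, 0, 0.004], [0, 0, 0.01], [0, 0, 0.02], [0, 0, 0.03], [-0.01, 0, 0.03], [-0.03, -0.01, 0.02], [-0.03, -0.02, 0], [0, 0, 0], [0, 0, 0]], twist=[[0, 0, 0], [0, 0, 0], [0, 0, 0], [0, 0, 0], [0, 0, 0], [0, 0, 0], [0, 0, 0], [0, 0, 0], [0, 0, 0], [0, 0, 0], [0, 0, 0]])

```text
time: 10.48
eef_pos: [0.4373, -0.1392, 0.2017]
tcp_rot: [0.998, 0.069, 0.004, 0.006]
contact_force: [0.5, 0.3, 0.7]
opening: -0.002
```

Run:
```python
from h import *
st()
c=read_camera("wrist"); np.savez("w9.npz",**c); a=c["img"]
s=read_camera("scene"); np.savez("s9.npz",**s)
o=np.zeros((600,800,3),np.uint8)
o[:300,:400]=cv2.resize(a,(400,300),interpolation=cv2.INTER_AREA)
f=lambda i:cv2.resize(i[200:290,230:350],(400,300),interpolation=cv2.INTER_CUBIC)
o[:300,400:]=f(s["img"]); o[300:,400:]=f(load("s7")["img"])
t=read_camera("top"); o[300:,:400]=cv2.resize(t["img"][200:280,290:397],(400,300),interpolation=cv2.INTER_CUBIC)
cv2.imwrite("pics/x9.png",o)
```

```text
t 10.48 pos [ 0.4373 -0.1392  0.2017] hd 7.9 zax [ 0.009 -0.012 -1.   ] F [0.5 0.3 0.7] Tq [-0.04 -0.01  0.03]
```

View pics/x9.png

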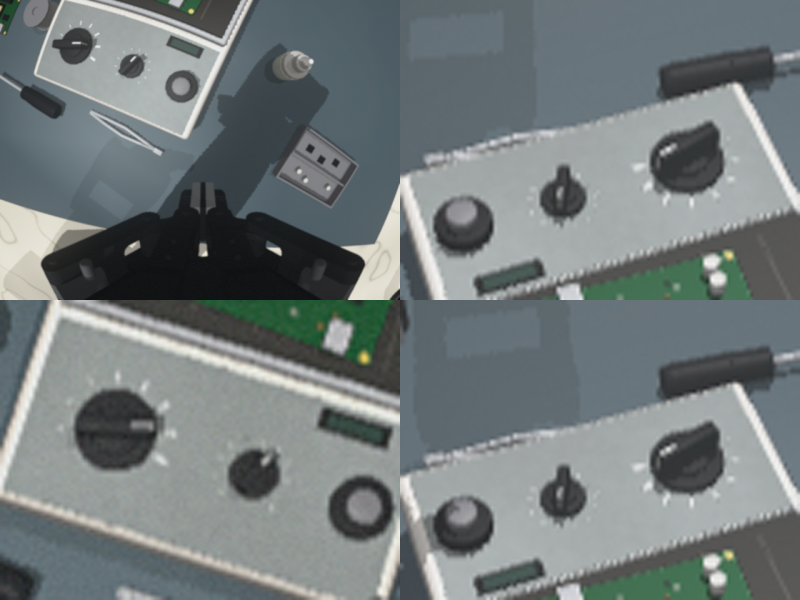

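```bash
python3 -c "
from h import *
print(sign_off())"
```

```text
the job is handed in; nothing more can be done
None
```

The heat dial is four clicks up and the start button has been pressed and released. I handed the job in at about 10.5 s of the 58 s allowed, and no verdict was reported.

- **Heat dial:** I pushed the bar with the closed fingertips from the third tick to the seventh. The pointer went from about 28° to about -89° (nominal -92°), and the top, wrist and scene views agree. The -89° comes from a coarse reading of the white line and is within the 8° allowance. My force readings were taken between pushes and at most about 2 N, well under 25 N.
- **Start button:** Three measurements of its position agreed within 1 mm. I pressed to a fingertip height of 70.8 mm, about 5.2 mm below the button's rest height, with 16 N of vertical force. That is beyond the 4 N needed, so it should have reached its stop. The joint's travel is not reported, so I inferred full depth from height and force.
- **Final check:** The last pictures show the button up again and the dial unchanged by the press. The timer and the visible part of the board look as they did before, as do the nearby things still in view. I judged these by eye and did not measure them. The hand is clear of everything, and nothing disagreed.

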